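# Seat a power module against both fences of the free jig nest

### The job

One of the two nests of the metal alignment jig on the bench already holds a finished power module; leave that one where it is. Take the loose power module and put it flat on the floor of the other, free nest, long side along the back fence, then press it snugly into that nest's corner, against the back fence and the middle rib at once. Do not let go: finish while still holding the module and pressing it against both, and do not disturb the other things on the bench.

Things in the scene. Friction and masses are not known exactly. Their poses are not given: they have to be found in the camera images.
- module_center (a point): Loose power module, 0.11-0.22 kg: black base 48 x 72 mm, 10 mm thick; finned aluminium heat sink 34 x 56 mm, 24 mm tall, centred on it (34 mm tall in all). Point at its centre, 17 mm above its underside; x along the short side, y the long side, z up. A half turn about z makes no difference. Starts flat on the bench. Grip the heat sink across its 34 mm width (along x) from above.
- finished_center (a point): The finished module, identical to the loose one, loose in one of the two nests, already in its corner. Point at its centre, 17 mm above its underside. The side of the jig it is on (its y in the jig's frame, + or -) tells which nest is taken.
- jig: Fixed jig, aluminium plate 110 (x) x 220 (y) x 12 mm, yaw up to 0.3 rad. Origin: centre of its underside, on the bench; x away from the robot, y left. Its top is the floor of two mirrored nests, at +y and -y, open to the front and the outside. A module pressed home has its centre at x = 11 mm, y = +44 or -44 mm in this frame, 29 mm above the bench, long side along y.
- back_fence: Fixed dark steel fence on the far edge of the jig, 16 (x) x 220 (y) mm, standing 9 mm above the nest floor (lower than a module's base is thick). Origin at the centre of its underside, axes as the jig's; its stop face looks to the jig's -x and lies 35 mm from the jig's origin.
- rib: Fixed dark steel rib between the two nests, at right angles to the back fence, 70 (x) x 16 (y) mm, 9 mm above the nest floor. Origin at the centre of its underside, axes as the jig's; its stop faces look to the jig's +y and -y, 8 mm from the jig's middle line. Both stops are rigid.
- meter: Bystander: hand multimeter lying flat, 85 x 180 x 35 mm. Origin at the centre of its underside.
- flux: Bystander: small upright bottle, 40 mm across, 90 mm tall. Origin at the centre of its underside.
- tape: Bystander: roll of tape lying flat, 80 mm across, 18 mm tall. Origin at the centre of its underside.
Not all that is in view belongs to the job. What is shaped like the part that bears module_center but blue or red is not meant.

How it is judged:
By the outcome, as a careful person would: the job done as asked, in the order asked, and still so for the second after the job is handed in, while the arm keeps its last pose, push and grip.
It also fails if it takes over 72 s, if anything falls off the work surface, if the arm or the gripper's body presses on something with over 40 N, if the wrist force passes 120 N, or if a joint passes its speed limit or range.

### The arm

A 7-joint arm with a two-finger parallel gripper is mounted at the origin on the work surface. World frame = base frame: x ahead of the robot, y to its left, z up, the work surface at z = 0. Lengths are in mm, angles in rad, forces in N, time in s.
With the tool pointing down it reaches from about 425 to 950 mm from the base axis. Payload 4.7 kg.
Tool frame: the origin (TCP) lies midway between the tips of the shut fingers; the grasp point (between the pads) lies 19 mm behind it; z points along the fingers, y is the line along which they close (so a half turn about z gives the same grasp; the last joint's range is limited). The gripper opens to 87 mm and grips with 3 to 60 N. Pads are 19 mm wide; open, the fingers measure 117 mm over their backs; the gripper's body (75 mm by 190 mm) begins 51 mm behind the grasp point.
Start: joints at [-1.226, 0.469, -0.049, 1.532, 0.024, 1.141, -0.082], TCP at [246.441, 628.423, 222.573] pointing down, gripper open.
Joint ranges: [-2.59, 2.59], [-0.33, 1.99], [-1.39, 1.29], [0.1, 2.45], [-1.04, 4.18], [0.21, 1.99], [-2.66, 2.66]. Speed limits (rad/s): [2.57, 2.57, 3.14, 3.14, 3.14, 3.14, 3.14].

### API

Orientations are given as a unit quaternion [w, x, y, z].
In Python, from plant import ctrl gives the robot as it stands. The module is installed in compiled form; this text tells all that it offers.
- The arm moves only by the shell command python3 -m inch 'ROWS' [OPENING] [FORCE]. ROWS is JSON, a list of rows, each a list of 2 entries, a list of its own where there are three numbers: the shift along the tool's x, y, z in mm, then the turn about the tool's z in degrees. In form: [[[dx, dy, dz], turn], ...]. A call has exactly 8 rows; each row is the pose to reach, as a shift and turn from the pose commanded when the call began, along the tool's axes at that moment; what a row does not reach only later rows make up. A row lasts 1/10 s, in which the tool goes at most 50 mm and 8.59 degrees, less where a joint would pass 70% of its speed; a pose out of reach is approached as far as the arm can. A call with a gripper value outside its range is refused whole. OPENING is the opening, from 0 (shut) to 1 (fully open), set as the call begins (- or left out, the last holds). The fingers move at their own pace and stop on an object; FORCE is the grip in N (left out, the last holds). Time passes only in rows, so rows that repeat a pose let the fingers close, or fill a call up. It gives the time, the measured TCP pose, the force, the opening and the grip force at its end, in the units of the state.
- ctrl.state(): the state, without advancing time (a new reading comes with each control period).
- ctrl.snapshot(name): name is "scene" or "top" or "wrist"; returns a dict with "pixels" (400x640x3 uint8, red, green, blue), "z_map" (400x640 float32, mm along the optical axis (not along the pixel's ray), 0 where there is no reading), "fovy" (degrees; the focal length in pixels is half the picture's height over the tangent of half this angle, whatever the lens; pixels are square), "cx", "cy" (the principal point, pixels), "origin" and "rotation" of the camera in the world; the wrist camera has in their place "T_tool_cam" (4x4, takes a point from camera to tool coordinates, whose origin is the TCP and whose axes are the flange's). Camera axes: x right, y down, z forward; pixel columns grow to the right and rows downward; lengths in mm; the calibration is good to about 2 mm. A picture is of the moment at which its call begins: read the wrist's pose just before it.
- ctrl.sign_off(): hands the job in; it is judged then, once.
Trained networks look in the newest picture that a camera, given by its name, has taken for a name from the list of things; names that differ only in an ending like _2 or _b are one class to them, and where a whole thing is asked for, a point or a joint stands for the part that bears it (a point fixed in the world has none). Each returns a list of dicts, best first, with "p" (0 to 1); they miss things now and then, are a little off and sometimes report something else, mostly with a low value. They report only what shows in the picture. A call takes as long as a camera call. They do not tell look-alikes from the thing itself.
- ctrl.spot_in(camera, query): "xy" ([column, row] in pixels, amid what is visible of it).
- ctrl.silhouettes(camera, query): "pixels" (400x640 bool, what is visible of it) and "xy" ([column, row] in pixels, amid what is visible of it).
- ctrl.place_of(camera, query): "xy" ([column, row] in pixels: a listed point, or the origin of a listed thing).
The state is a dict: "time": time; "joint_positions": joint angles; "qd": joint speeds; "tau": joint torques, N m; "position": TCP position; "eef_rot": TCP orientation; "contact_force": force on the tool from outside, world axes, zero at the start; "wrist_torque": the same for the moment, N m; "width": finger opening in mm; "grip_force": force on a finger pad.
Only numpy, scipy, OpenCV 4.12 (cv2) and the standard library are available. Lean on these libraries where they do the work, as an engineer would, in place of code of your own. Each camera call takes 0.05 s, during which the arm holds its last target. There are 200 camera calls.

## Working session

There is one attempt and no reset: what is moved stays moved. The work goes in short steps, Python scripts to look and compute and a shell command to move; the robot and the scene stay as the last step left them, time stands still between calls to the robot, and variables do not carry over. Pictures are saved under pics/ and viewed, at most 10 in all, crops included, and the job is handed in when it is done.

```bash
mkdir -p pics
cat > h.py <<'E'
import numpy as np, cv2
from plant import ctrl
from scipy.spatial.transform import Rotation as R
def snap(n):
    s=ctrl.state(); d=ctrl.snapshot(n)
    if n=="wrist":
        T=np.array(d["T_tool_cam"]); q=s["eef_rot"]; Rt=R.from_quat([q[1],q[2],q[3],q[0]]).as_matrix()
        d["rotation"]=Rt@T[:3,:3]; d["origin"]=Rt@T[:3,3]+np.array(s["position"])
    d["f"]=200/np.tan(np.radians(d["fovy"])/2); return d
def ray(d,xy):
    return np.array(d["rotation"])@np.array([(xy[0]-d["cx"])/d["f"],(xy[1]-d["cy"])/d["f"],1])
def atz(d,xy,z):
    r=ray(d,xy); o=np.array(d["origin"]); return o+r*(z-o[2])/r[2]
def cloud(d):
    v,u=np.mgrid[0:400,0:640]; z=d["z_map"]
    P=np.stack([(u-d["cx"])/d["f"]*z,(v-d["cy"])/d["f"]*z,z],-1)
    return P@np.array(d["rotation"]).T+np.array(d["origin"])
def save(d,n): cv2.imwrite("pics/"+n,cv2.cvtColor(d["pixels"],cv2.COLOR_RGB2BGR))
E
python3 - <<'E'
from h import *
np.set_printoptions(precision=1,suppress=True)
s=ctrl.state();print({k:s[k] for k in("time","position","eef_rot","contact_force","width")})
for n in("top","scene"):
    d=snap(n);save(d,n+"1.png");print(n,d["origin"],d["fovy"],np.array(d["rotation"])[:,2])
    for q,z in(("module_center",17),("finished_center",29),("jig",0),("back_fence",12),("rib",12),("meter",0),("flux",0),("tape",0)):
        for r in ctrl.place_of(n,q)[:4]: print(q,round(r["p"],2),np.array(r["xy"]),atz(d,r["xy"],z))
E
```

```text
{'time': 0.0, 'position': array([246.2, 627.8, 221.5]), 'eef_rot': array([-0. ,  0.2,  1. , -0. ]), 'contact_force': array([-1.3, -0.9,  0. ]), 'width': 86.99919610865648}Traceback (most recent call last):
  File "<stdin>", line 5, in <module>
IndexError: too many indices for array: array is 1-dimensional, but 2 were indexed
```

```bash
sed -i 's|    d\["f"\]=|    r=np.array(d["rotation"],float)\n    if r.size==4: r=R.from_quat([r[1],r[2],r[3],r[0]]).as_matrix()\n    d["rotation"]=r.reshape(3,3)\n    d["f"]=|' h.py
python3 - <<'E'
from h import *
np.set_printoptions(precision=1,suppress=True)
for n in("top","scene"):
    d=snap(n);save(d,n+"1.png");print(n,d["origin"],d["fovy"],d["rotation"])
    for q,z in(("module_center",17),("finished_center",29),("jig",0),("back_fence",12),("rib",12),("meter",0),("flux",0),("tape",0)):
        for r in ctrl.place_of(n,q)[:4]: print(q,round(r["p"],2),np.array(r["xy"]),atz(d,r["xy"],z))
E
```

```text
top [ 516.7  -78.3 1023.9] 55.9265205466201 [[-0.  -1.   0.1]
 [-1.   0.  -0. ]
 [ 0.  -0.1 -1. ]]
module_center 0.94 [208.4 204.5] [595.2 208.5  17. ]
module_center 0.86 [213.5 254.8] [462.  191.3  17. ]
module_center 0.61 [257.9 230. ] [526.9  75.   17. ]
finished_center 0.95 [358.  229.9] [ 526.3 -190.    29. ]
jig 0.81 [342.1 225.8] [ 537.8 -150.3    0. ]
back_fence 0.8 [347.  211.4] [ 576.1 -163.    12. ]
rib 0.64 [340.8 225.1] [ 539.4 -146.    12. ]
meter 0.76 [330.3 132.4] [ 796.7 -120.1    0. ]
flux 0.66 [174.2 166.7] [701.1 310.3   0. ]
tape 0.62 [443.5 215.3] [ 565.5 -426.2    0. ]
scene [1327.6 -220.6  934.8] 50.783280856736695 [[ 0.2  0.7 -0.6]
 [ 1.  -0.2  0.1]
 [-0.  -0.6 -0.8]]
module_center 0.88 [393.2 163.7] [472.9 190.3  17. ]
module_center 0.82 [411.6 189.2] [586.3 206.1  17. ]
module_center 0.67 [356.8 184. ] [525.7  57.7  17. ]
finished_center 0.86 [272.5 198.5] [ 528.7 -193.5   29. ]
jig 0.58 [284.9 202.8] [ 528.7 -160.4    0. ]
back_fence 0.86 [287.7 213.7] [ 580.5 -160.8   12. ]
rib 0.65 [289.2 201.3] [ 536.5 -148.1   12. ]
meter 0.78 [319.6 277.1] [ 793.4 -119.8    0. ]
flux 0.54 [457.  213.1] [690.4 304.3   0. ]
flux 0.3 [286.9 213. ] [ 567.6 -161.7    0. ]
tape 0.76 [187.3 228.7] [ 552.3 -439.9    0. ]
```

View pics/top1.png

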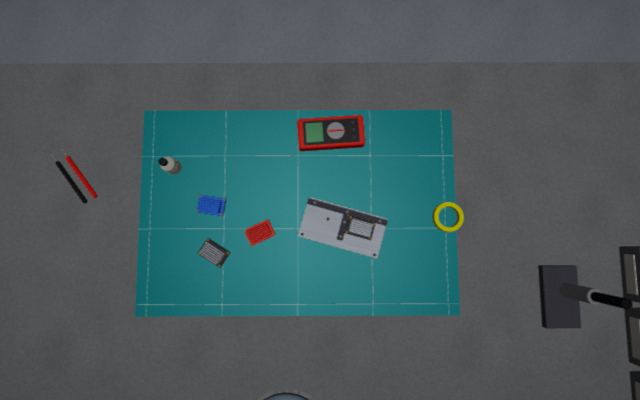

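The top view shows the black module at about (213,253), blue and red decoys at (210,205) and (260,232), and the jig at (343,226). The finished module is in the right (-y) nest, so the left (+y) nest is free.

```bash
cat >> h.py <<'E'
def rect(P):
    (c,wh,a)=cv2.minAreaRect(P[:,:2].astype(np.float32)); b=cv2.boxPoints((c,wh,a))
    e=[b[1]-b[0],b[2]-b[1]]; l=max(e,key=np.linalg.norm); return np.array(c),sorted(wh),np.arctan2(l[1],l[0])%np.pi
def toolaxes():
    s=ctrl.state(); q=s["eef_rot"]; return np.array(s["position"]),R.from_quat([q[1],q[2],q[3],q[0]]).as_matrix(),s
E
python3 - <<'E'
from h import *
np.set_printoptions(precision=3,suppress=True)
d=snap("top");C=cloud(d);z=d["z_map"]>0
for q,zs in(("module_center",((4,40),(25,40))),("jig",((5,60),(17,25))),("back_fence",((17,26),)),("finished_center",((36,55),))):
    for r in ctrl.silhouettes("top",q)[:3]:
        for lo,hi in zs:
            m=r["pixels"]&z&(C[...,2]>lo)&(C[...,2]<hi)
            if m.sum()>8: print(q,round(r["p"],2),np.array(r["xy"]),lo,m.sum(),rect(C[m]),C[m].mean(0))
p,Rt,s=toolaxes();print(p,Rt,s["joint_positions"],s["time"])
m=np.array([465,191,220.]);print("shift to module tool axes",Rt.T@(m-p))
E
```

```text
module_center 0.68 [257.1 231.7] 4 469 (array([521.45 ,  72.016]), [48.204322814941406, 71.60562133789062], np.float32(1.9927287)) [521.727  70.758  20.679]
module_center 0.68 [257.1 231.7] 25 181 (array([521.725,  71.562]), [33.720787048339844, 56.212154388427734], np.float32(2.0136452)) [521.673  71.871  32.961]
module_center 0.68 [211.8 204.3] 4 446 (array([594.848, 202.876]), [46.75222396850586, 71.29735565185547], np.float32(1.420992)) [594.239 198.968  20.119]
module_center 0.68 [211.8 204.3] 25 157 (array([595.138, 203.958]), [33.83285903930664, 57.31926345825195], np.float32(1.4060279)) [595.291 202.256  33.075]
module_center 0.64 [213.5 255.5] 4 472 (array([467.904, 192.295]), [48.19807052612305, 70.08905792236328], np.float32(0.9936768)) [468.528 187.439  23.103]
module_center 0.64 [213.5 255.5] 25 245 (array([467.987, 192.874]), [34.529747009277344, 55.061614990234375], np.float32(0.9963411)) [468.172 192.417  32.006]
jig 0.63 [336.6 227.7] 5 2824 (array([ 534.76 , -151.366]), [109.60674285888672, 219.98333740234375], np.float32(1.2954055)) [ 534.817 -143.089   13.765]
jig 0.63 [336.6 227.7] 17 639 (array([ 541.606, -152.212]), [90.86174774169922, 216.97235107421875], np.float32(1.279163)) [ 565.329 -160.165   20.751]
back_fence 0.58 [347.  205.9] 17 460 (array([ 575.869, -163.188]), [16.026748657226562, 218.30186462402344], np.float32(1.2923762)) [ 576.223 -162.346   20.888]
finished_center 0.93 [358.9 230.5] 36 172 (array([ 532.982, -196.535]), [33.98836898803711, 55.932613372802734], np.float32(1.2923429)) [ 533.31  -196.447   44.897]
[246.476 628.411 222.526] [[-0.931  0.365  0.   ]
 [ 0.365  0.931  0.   ]
 [-0.     0.    -1.   ]] [-1.226  0.469 -0.049  1.533  0.024  1.141 -0.082] 1.2
shift to module tool axes [-363.164 -327.404    2.513]
```

```bash
python3 -m inch '[[[-33,-30,0],8],[[-66,-60,0],16],[[-99,-90,0],24],[[-132,-120,0],32],[[-165,-150,0],40],[[-198,-180,0],48],[[-231,-210,0],56],[[-264,-240,0],64]]' 1
python3 - <<'E'
from h import *
p,Rt,s=toolaxes();print(p,Rt.round(3),s["joint_positions"])
print(Rt.T@(np.array([468,192.5,150])-p), np.degrees(np.arctan2(Rt[1,1],Rt[0,1])+.576))
E
```

```text
time: 2.0
position: [405.2, 307.0, 222.9]
eef_rot: [-0.0, 0.68, 0.733, 0.001]
contact_force: [1.6, 0.3, 0.3]
width: 87.0
grip_force: 0.0
[405.19933979 306.97629546 222.92210419] [[-0.074  0.997  0.001]
 [ 0.997  0.074  0.001]
 [ 0.001  0.001 -1.   ]] [-0.96580125  0.19405041  0.27201286  1.93607548 -0.06130581  1.0182932
 -0.59207107]
[-118.89119855   54.07108809   72.85313146] 37.26678401904017
```

```bash
python3 -m inch '[[[-20,9,12],7],[[-40,18,24],14],[[-60,27,36],21],[[-80,36,48],28],[[-100,45,60],35],[[-119,54,73],37.3],[[-119,54,73],37.3],[[-119,54,73],37.3]]'
python3 - <<'E'
from h import *
np.set_printoptions(precision=3,suppress=True)
d=snap("wrist");save(d,"w1.png");C=cloud(d);z=d["z_map"]>0
for r in ctrl.silhouettes("wrist","module_center")[:3]:
    for lo,hi in((4,40),(25,40)):
        m=r["pixels"]&z&(C[...,2]>lo)&(C[...,2]<hi)
        if m.sum()>8: print(round(r["p"],2),np.array(r["xy"]),m.sum(),rect(C[m]))
p,Rt,s=toolaxes();print(p,Rt,s["joint_positions"],s["contact_force"])
E
```

```text
time: 2.8
position: [467.9, 194.5, 149.6]
eef_rot: [-0.0, 0.878, 0.479, -0.0]
contact_force: [-0.4, 0.9, -0.2]
width: 86.9
grip_force: 0.0
0.92 [324.  193.7] 2962 (array([467.519, 191.396]), [47.86599349975586, 72.03916931152344], np.float32(1.001184))
0.92 [324.  193.7] 1065 (array([467.692, 191.342]), [33.49370193481445, 55.958900451660156], np.float32(0.98805714))
0.68 [421.6 116.6] 3741 (array([593.963, 201.789]), [48.17417907714844, 71.21723175048828], np.float32(1.4158313))
0.68 [421.6 116.6] 2446 (array([594.323, 201.59 ]), [34.7391357421875, 56.01382827758789], np.float32(1.4074391))
0.57 [427.6 237.4] 30 (array([524.836,  91.683]), [5.561359405517578, 45.30339813232422], np.float32(2.612914))
[467.871 195.626 150.095] [[ 0.539  0.842  0.001]
 [ 0.842 -0.539  0.001]
 [ 0.001 -0.    -1.   ]] [-0.833  0.29   0.428  2.026 -0.159  0.856 -0.885] [0.319 0.936 0.439]
```

View pics/w1.png

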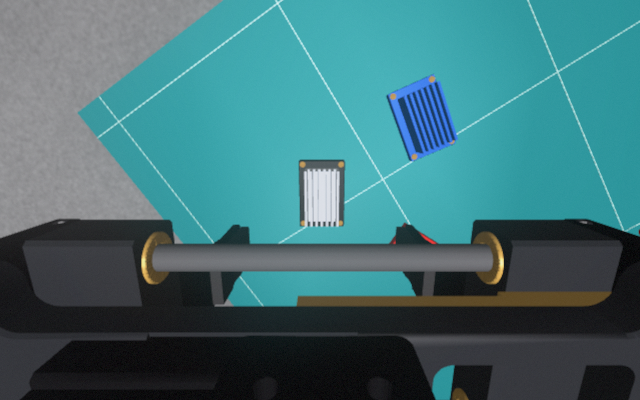

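The wrist view shows the black/aluminium module at (322,193), square to the fingers, with the blue decoy away at (421,116).

```bash
python3 -m inch '[[[-3,1.5,25],0.4],[[-3,1.5,50],0.4],[[-3,1.5,75],0.4],[[-3,1.5,95],0.4],[[-3,1.5,110],0.4],[[-3,1.5,123],0.4],[[-3,1.5,132],0.4],[[-3,1.5,137],0.4]]'; python3 -m inch '[[[0,0,0],0],[[0,0,0],0],[[0,0,0],0],[[0,0,0],0],[[0,0,0],0],[[0,0,0],0],[[0,0,0],0],[[0,0,0],0]]' 0.3 40
```

```text
time: 3.7
position: [467.4, 191.5, 12.1]
eef_rot: [-0.0, 0.879, 0.477, -0.0]
contact_force: [0.2, 0.7, 0.1]
width: 87.0
grip_force: 0.0
time: 4.5
position: [467.4, 191.1, 12.6]
eef_rot: [-0.0, 0.879, 0.476, -0.0]
contact_force: [-0.4, -0.8, 0.5]
width: 33.9
grip_force: 40.0
```

```bash
python3 -m inch '[[[0,0,-10],0],[[0,0,-25],0],[[0,0,-45],0],[[0,0,-65],0],[[0,0,-75],0],[[-12,14,-75],-1],[[-36,42,-75],-3],[[-62,72,-75],-5]]'; python3 -m inch '[[[-25,29,0],-2],[[-50,58,0],-4],[[-75,87,0],-6],[[-100,116,0],-8],[[-119,138,0],-10],[[-130,151,0],-11.5],[[-136,158,0],-12.2],[[-136,158,0],-12.2]]'
python3 - <<'E'
from h import *
np.set_printoptions(precision=3,suppress=True)
p,Rt,s=toolaxes();print(p,Rt,s["joint_positions"],s["width"])
d=snap("wrist");save(d,"w2.png");C=cloud(d);z=d["z_map"]>0
for q,zs in(("back_fence",((17,26),)),("rib",((17,26),)),("finished_center",((36,55),)),("jig",((8,16),)),("module_center",((60,130),))):
    for r in ctrl.silhouettes("wrist",q)[:2]:
        for lo,hi in zs:
            m=r["pixels"]&z&(C[...,2]>lo)&(C[...,2]<hi)
            if m.sum()>8: print(q,round(r["p"],2),np.array(r["xy"]),m.sum(),rect(C[m]),np.median(C[m][:,2]))
E
```

```text
time: 5.3
position: [493.9, 99.8, 87.7]
eef_rot: [-0.0, 0.856, 0.516, 0.0]
contact_force: [0.4, 0.7, -1.3]
width: 33.8
grip_force: 40.0
time: 6.1
position: [569.1, -95.9, 87.4]
eef_rot: [0.0, 0.799, 0.602, -0.0]
contact_force: [-0.1, 0.1, -1.8]
width: 33.8
grip_force: 40.0
[569.149 -95.931  87.395] [[ 0.276  0.961 -0.   ]
 [ 0.961 -0.276 -0.   ]
 [-0.001 -0.    -1.   ]] [-0.18   0.48   0.36   1.915 -0.231  0.787  0.028] 33.75177373918167
back_fence 0.95 [349.3 163.9] 481 (array([ 588.816, -118.659]), [16.109939575195312, 123.45851135253906], np.float32(1.3005724)) 21.162977061009002
rib 0.53 [314.3 293.1] 127 (array([ 541.374, -167.569]), [4.898263931274414, 44.754093170166016], np.float32(2.8581238)) 22.453992278720676
jig 0.59 [268.7 175.1] 5279 (array([553.427, -85.109]), [78.51900482177734, 110.04183197021484], np.float32(2.8635871)) 12.208720024164023
module_center 0.84 [322.3 218.3] 6603 (array([570.603, -96.659]), [48.08616256713867, 72.5909423828125], np.float32(1.2868607)) 92.70238038944211
```

View pics/w2.png

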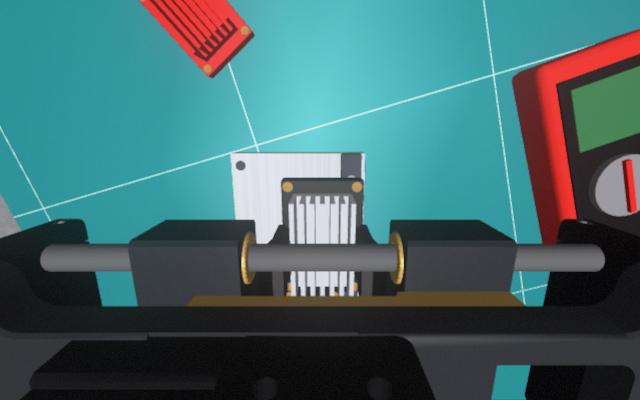

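The held module shows at (322,240) square over the jig plate. The free nest floor is visible at (260,190), with the fence at (350,164).

```bash
python3 -m inch '[[[-5,-8,0],0],[[-10.5,-17,0],0],[[-10.5,-17,10],0],[[-10.5,-17,25],0],[[-10.5,-17,40],0],[[-10.5,-17,50],0],[[-10.5,-17,56],0],[[-10.5,-17,59],0]]'; python3 -m inch '[[[0,0,0],0],[[0,0,1],0],[[0,0,1.5],0],[[0,0,2],0],[[0,0,2.5],0],[[0,0,3],0],[[0,0,3.5],0],[[0,0,3.5],0]]'
python3 - <<'E'
from h import *
np.set_printoptions(precision=2,suppress=True)
for i in range(3):
    d=snap("wrist")
    p,Rt,s=toolaxes();print(p,s["contact_force"],s["wrist_torque"],s["width"])
save(d,"w3.png");C=cloud(d);z=d["z_map"]>0
for r in ctrl.silhouettes("wrist","module_center")[:1]:
    m=r["pixels"]&z&(C[...,2]>10);P=C[m];print(rect(P),np.percentile(P[:,2],[5,20,50,80,95]))
    P=P[P[:,2]<28];print(rect(P),np.median(P[:,2]))
E
```

```text
time: 7.2
position: [549.7, -100.1, 27.6]
eef_rot: [-0.0, 0.798, 0.602, -0.0]
contact_force: [0.9, 0.7, -1.7]
width: 33.6
grip_force: 40.0
time: 8.0
position: [550.0, -100.1, 24.9]
eef_rot: [-0.0, 0.798, 0.602, -0.0]
contact_force: [-0.5, 0.1, -1.3]
width: 33.4
grip_force: 40.0
[ 549.99 -100.13   24.96] [-0.36  0.38 -1.77] [-0.1   0.02  0.04] 33.5960464596261
[ 550.03 -100.17   25.  ] [ 0.06 -0.23 -2.13] [-0.13  0.08  0.01] 33.73682664265811
[ 550.04 -100.15   25.  ] [-0.05  0.62 -0.68] [-0.11  0.05  0.05] 33.83719723576207
(array([ 549.67, -104.5 ]), [49.36858367919922, 80.84130859375], np.float32(1.2899307)) [21.63 22.86 30.28 46.5  47.28]
(array([ 549.67, -104.5 ]), [49.36858367919922, 80.84130859375], np.float32(1.2899307)) 22.590049636388073
```

View pics/w3.png

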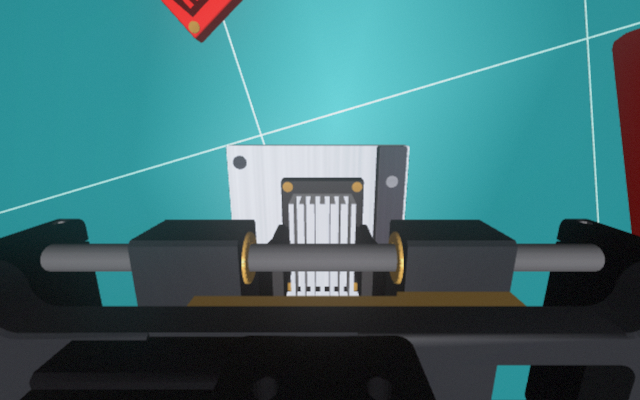

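The module shows at (322,240) just above the nest floor, with clear gaps to the fence at (390,180).

```bash
python3 -m inch '[[[0,0,0.3],0],[[0,0,0.6],0],[[0,0,0.9],0],[[0,0,1.0],0],[[0,0,1.0],0],[[0,0,1.0],0],[[0,0,1.0],0],[[0,0,1.0],0]]'
```

```text
time: 9.0
position: [550.1, -100.1, 24.6]
eef_rot: [-0.0, 0.798, 0.602, 0.0]
contact_force: [-1.6, 0.4, 6.0]
width: 34.0
grip_force: 40.0
```

```bash
python3 -m inch '[[[0,1.5,0],0],[[0,3,0],0],[[0,4.5,0],0],[[0,6,0],0],[[0,7,0],0],[[0,7.5,0],0],[[0,8,0],0],[[0,8,0],0]]'; python3 -m inch '[[[0,0.4,0],0],[[0,0.8,0],0],[[0,1.2,0],0],[[0,1.5,0],0],[[0,1.5,0],0],[[0,1.5,0],0],[[0,1.5,0],0],[[0,1.5,0],0]]'
```

```text
time: 9.8
position: [556.2, -101.8, 24.6]
eef_rot: [-0.002, 0.798, 0.602, -0.001]
contact_force: [-5.4, 1.6, 9.6]
width: 33.6
grip_force: 40.0
time: 10.6
position: [557.7, -102.3, 24.6]
eef_rot: [-0.002, 0.798, 0.602, -0.001]
contact_force: [-5.1, 1.6, 10.1]
width: 33.6
grip_force: 40.0
```

```bash
python3 -m inch '[[[0,0.3,0],0],[[0,0.6,0],0],[[0,0.9,0],0],[[0,1.2,0],0],[[0,1.5,0],0],[[0,1.5,0],0],[[0,1.5,0],0],[[0,1.5,0],0]]'; python3 -m inch '[[[0,0.2,0],0],[[0,0.4,0],0],[[0,0.6,0],0],[[0,0.8,0],0],[[0,1,0],0],[[0,1,0],0],[[0,1,0],0],[[0,1,0],0]]'
```

```text
time: 11.4
position: [558.0, -102.3, 24.6]
eef_rot: [-0.003, 0.798, 0.602, -0.001]
contact_force: [-7.9, 3.5, 13.6]
width: 34.0
grip_force: 40.0
time: 12.2
position: [558.0, -102.3, 24.7]
eef_rot: [-0.004, 0.798, 0.602, -0.002]
contact_force: [-10.1, 2.8, 14.8]
width: 33.7
grip_force: 40.0
```

```bash
python3 -m inch '[[[-1.2,0,0],0],[[-2.4,0,0],0],[[-3.6,0,0],0],[[-4.8,0,0],0],[[-6,0,0],0],[[-7,0,0],0],[[-7.5,0,0],0],[[-7.5,0,0],0]]'; python3 -m inch '[[[-0.4,0,0],0],[[-0.8,0,0],0],[[-1.2,0,0],0],[[-1.5,0,0],0],[[-1.5,0,0],0],[[-1.5,0,0],0],[[-1.5,0,0],0],[[-1.5,0,0],0]]'
```

```text
time: 13.0
position: [557.9, -102.7, 24.8]
eef_rot: [-0.006, 0.797, 0.604, 0.001]
contact_force: [-6.4, 14.7, 15.1]
width: 33.6
grip_force: 40.0
time: 13.8
position: [557.6, -103.5, 24.8]
eef_rot: [-0.006, 0.797, 0.604, 0.001]
contact_force: [-7.3, 16.0, 16.4]
width: 34.0
grip_force: 40.0
```

```bash
python3 -m inch '[[[0,-0.5,-0.3],0],[[0,-1,-0.6],0],[[0,-1,-1],0],[[0,-1,-1],0],[[-0.3,-1,-1],0],[[-0.6,-1,-1],0],[[-1,-1,-1],0],[[-1,-1,-1],0]]'
python3 - <<'E'
from h import *
np.set_printoptions(precision=2,suppress=True)
d=snap("wrist");save(d,"w4.png");C=cloud(d);z=d["z_map"]>0
p,Rt,s=toolaxes();print(p,s["contact_force"],s["wrist_torque"],Rt)
for r in ctrl.silhouettes("wrist","module_center")[:1]:
    m=r["pixels"]&z&(C[...,2]>17)&(C[...,2]<28);P=C[m];
    J=np.array([[.962,-.2735],[.2735,.962]]); Q=P[:,:2]@J.T
    print(rect(P),np.median(P[:,2]),"proj",np.percentile(Q,[1,99],axis=0),J@p[:2])
E
```

```text
time: 14.6
position: [556.2, -108.5, 24.8]
eef_rot: [-0.004, 0.798, 0.603, -0.0]
contact_force: [-3.4, 7.6, 5.9]
width: 33.5
grip_force: 40.0
[ 556.22 -108.51   24.74] [-4.4   8.35  6.22] [ 1.55  0.89 -0.02] [[ 0.27  0.96 -0.  ]
 [ 0.96 -0.27  0.01]
 [ 0.   -0.01 -1.  ]]
  return _methods._mean(a, axis=axis, dtype=dtype,
  ret = ret.dtype.type(ret / rcount)
Traceback (most recent call last):
IndexError: index -1 is out of bounds for axis 0 with size 0
```

View pics/w4.png

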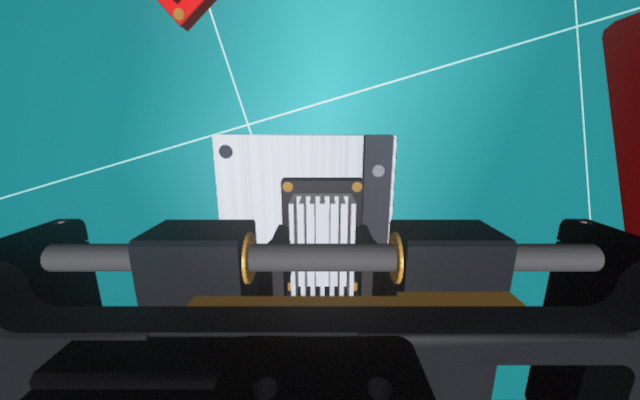

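The module has kept its place in the fingers (top edge still at row 180) and touches the fence along column 363. It still has about 4 mm to go to the rib.

```bash
python3 -m inch '[[[-0.5,0,0],0],[[-1,0,0],0],[[-1.5,0,0],0],[[-2,0,0],0],[[-2.5,0,0],0],[[-3,0,0],0],[[-3,0,0],0],[[-3,0,0],0]]'; python3 -m inch '[[[-0.5,0,0],0],[[-1,0,0],0],[[-1.5,0,0],0],[[-2,0,0],0],[[-2,0,0],0],[[-2,0,0],0],[[-2,0,0],0],[[-2,0,0],0]]'
```

```text
time: 15.5
position: [555.4, -111.5, 24.8]
eef_rot: [-0.004, 0.798, 0.603, -0.0]
contact_force: [-3.6, 8.1, 5.3]
width: 34.0
grip_force: 40.0
time: 16.3
position: [554.9, -113.1, 24.7]
eef_rot: [-0.004, 0.798, 0.603, -0.0]
contact_force: [-4.2, 8.4, 5.8]
width: 33.2
grip_force: 40.0
```

```bash
python3 -m inch '[[[-0.4,0,0],0],[[-0.8,0,0],0],[[-1.2,0,0],0],[[-1.6,0,0],0],[[-2,0,0],0],[[-2,0,0],0],[[-2,0,0],0],[[-2,0,0],0]]'; python3 -m inch '[[[-0.4,0,0],0],[[-0.8,0,0],0],[[-1.2,0,0],0],[[-1.6,0,0],0],[[-2,0,0],0],[[-2,0,0],0],[[-2,0,0],0],[[-2,0,0],0]]'
```

```text
time: 17.1
position: [554.9, -113.2, 24.8]
eef_rot: [-0.005, 0.797, 0.604, 0.001]
contact_force: [-2.8, 11.7, 6.5]
width: 33.6
grip_force: 40.0
time: 17.9
position: [554.9, -113.3, 24.9]
eef_rot: [-0.005, 0.797, 0.604, 0.002]
contact_force: [-2.0, 14.5, 6.8]
width: 33.7
grip_force: 40.0
```

```bash
python3 -m inch '[[[0,0.4,0.2],0],[[0,0.8,0.4],0],[[0,1.2,0.6],0],[[0,1.5,0.8],0],[[0,1.5,0.8],0],[[0,1.5,0.8],0],[[0,1.5,0.8],0],[[0,1.5,0.8],0]]'
python3 - <<'E'
from h import *
np.set_printoptions(precision=4,suppress=True)
d=snap("wrist");save(d,"w5.png");C=cloud(d);z=d["z_map"]>0
p,Rt,s=toolaxes();print(p,s["contact_force"],s["wrist_torque"]);print(Rt)
J=np.array([[.962,-.2735],[.2735,.962]])
print("Fjig",J@s["contact_force"][:2],"TCPproj",J@p[:2])
for r in ctrl.silhouettes("wrist","module_center")[:1]:
    m=r["pixels"]&z&(C[...,2]>42)&(C[...,2]<52);P=C[m];Q=P[:,:2]@J.T;Q0=Q-Q.mean(0)
    print("top plane",np.linalg.lstsq(np.c_[Q0,np.ones(len(Q))],P[:,2],rcond=None)[0],Q.mean(0),np.ptp(Q,axis=0),len(P))
d=snap("top");save(d,"top2.png");C=cloud(d)
for q,lo,hi in(("module_center",36,52),("finished_center",36,55),("jig",10,14),("flux",5,100),("tape",5,30),("meter",5,50)):
    for r in ctrl.silhouettes("top",q)[:3]:
        m=r["pixels"]&(d["z_map"]>0)&(C[...,2]>lo)&(C[...,2]<hi)
        if m.sum()>8: print(q,round(r["p"],2),r["xy"],rect(C[m]))
cv2.imwrite("pics/top2c.png",cv2.resize(cv2.cvtColor(d["pixels"],cv2.COLOR_RGB2BGR)[120:300,150:470],None,fx=2.5,fy=2.5))
E
```

```text
time: 18.7
position: [554.9, -113.2, 24.8]
eef_rot: [-0.007, 0.797, 0.604, 0.001]
contact_force: [-7.3, 16.4, 16.0]
width: 33.7
grip_force: 40.0
[ 554.9299 -113.2273   24.8268] [-8.3622 16.0736 15.3599] [ 3.3308  1.6702 -0.2355]
[[ 0.2708  0.9626 -0.0064]
 [ 0.9626 -0.2707  0.0119]
 [ 0.0097 -0.0094 -0.9999]]
Fjig [-12.4405  13.1757] TCPproj [564.8102  42.8487]
top plane [-0.0083  0.0023 46.2675] [566.6884  48.3178] [34.3322 53.421 ] 2441
module_center 0.98 [258.0, 233.5] (array([520.6104,  70.6579]), [29.383642196655273, 53.289894104003906], np.float32(2.145016))
module_center 0.88 [210.9, 205.2] (array([595.6169, 206.0026]), [32.55864334106445, 48.21432876586914], np.float32(1.4441222))
jig 0.82 [371.6, 238.9] (array([ 534.9064, -151.1731]), [109.69381713867188, 219.1764373779297], np.float32(1.292541))
flux 0.51 [167.2, 164.0] (array([698.1788, 302.4436]), [31.793323516845703, 40.36940383911133], np.float32(2.7708695))
tape 0.83 [451.2, 208.8] (array([ 561.6959, -433.8238]), [77.70416259765625, 78.53645324707031], np.float32(1.5617703))
meter 0.58 [331.3, 131.3] (array([ 790.465, -120.558]), [85.6961898803711, 179.29913330078125], np.float32(1.6300098))
```

View pics/w5.png

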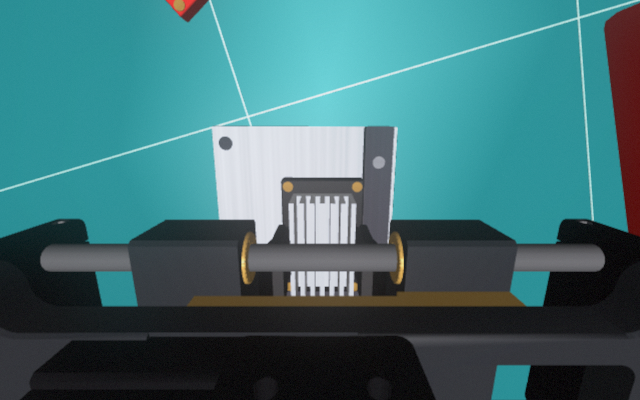

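View pics/top2c.png

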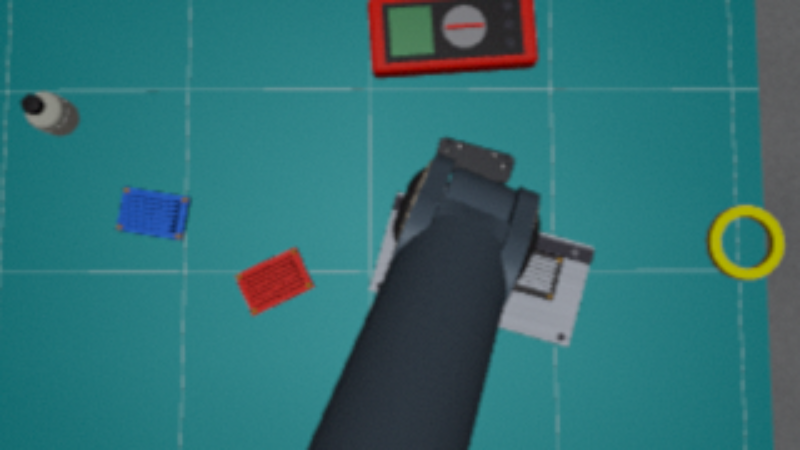

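The wrist view shows the module seated along the fence (column 363) and stopped by the rib. The top view shows the bystanders and the finished module (crop 540,272) undisturbed. The module presses about 13 N on each stop and 15 N down, with the grip at 40 N, so I'm handing in.

```bash
python3 -c "
from plant import ctrl
print(ctrl.sign_off())"
```

```text
the job is handed in; nothing more can be done
None
```

The job is handed in: the arm is still holding the loose module (40 N grip) in the free nest, pressing it at about 13 N each against the back fence and rib and 15 N onto the floor, with about 0.5° of tilt measured; the finished module and bystanders look undisturbed in the top view.

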